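Lay a capacitor in the soldering cradle and clamp it

TASK

Pull the clamp of the soldering cradle open, lay the upright blue capacitor on its side in the cradle with its brass terminals towards the stop, then slide the clamp home so that the can is held between the clamp pad and the stop. Last, throw the red-balled lever over to switch on the fume fan. Do not drop the capacitor, squeeze it with more than 40 N in the clamp, or disturb the small black capacitor, the solder reel or the white pot.

Things in the scene. Friction and masses are not known exactly. Their poses are not given: they have to be found in the camera images.
- fixture: Soldering cradle, fixed: white base plate 110 (x) x 255 (y, from -180 to +75) x 15 mm high, origin on the bench. Along y lies an aluminium V cradle (y -52 to +45 mm) on a pedestal; the V is 40 mm wide over all, narrower than the can, edges 53 mm above the bench, so fingers pass down beside it as far as the base plate. Stop at +y, sliding clamp at -y. Yaw varies.
- cradle (a point): On the axis of a seated can (67 mm above the bench) at the inner face of the stop; axes as the fixture's, y from clamp to stop. A can that is home has its rim centre here and its underside centre at y = -90 mm. The stop is a U-shaped plate 44 mm wide, 8 thick, 62 mm above the bench at its sides, 51 in the middle; terminals look out through it.
- clamp (a joint): Sliding clamp of the cradle, m: 0 fully in (pad 82 mm from the stop), grows as it is pulled away from the stop (fixture -y) to 0.060 fully open. Slides with about 3 N of friction and stays where it is left. On the 90 mm can it stops at about 0.008. Starts nearly in.
- clamp_pad (a point): Centre of the clamp's round rubber pad face (19 mm across), on the axis of the cradle; it presses on the underside of the can. The upright clamp plate is 30 to 38 mm behind it, 44 mm wide, up to 86 mm above the bench. Axes as the fixture's.
- clamp_handle (a point): Top centre of the clamp's red upright round handle, 18 mm across, 61 mm tall, its top 97 mm above the bench; 68 mm behind the pad, 26 mm behind the clamp plate. Moves with the clamp. Axes as the fixture's.
- capacitor: Blue-sleeved can with a white stripe, 44 mm across, 90 mm tall, about 0.17 kg, standing upright at the start. Origin at the centre of its underside, z along its axis towards the terminals. Two brass terminals, 7 mm across, 10 mm long, 9 mm either side of the axis, stand on its top.
- capacitor_rim (a point): Centre of the can's top face, 90 mm from the underside, where the terminals stand. Axes as the can's.
- fan_switch (a joint): Toggle lever of the fume fan switch, rad: 0 leaning to the -x of its block (off), 1.0 leaning to +x (on). Stays where it is left; starts near 0.
- fan_switch_tip (a point): Centre of the red ball (26 mm across) on the end of the lever, 80 mm from the pivot; about 92 mm above the bench at either end of the swing, 102 mm midway.
- fan_switch_base: Grey block of the fan switch, 70 (x) x 50 (y) x 25 mm, fixed to the bench, origin under its centre. The lever pivots about its y axis, 22 mm above the bench over the origin, and swings from -x to +x. Its yaw varies. The black fan itself, 125 mm tall, stands fixed farther off, about 0.91 m from the robot base, ahead to the left.
- small_capacitor: Black can standing upright, 30 mm across, 50 mm tall, with two brass terminals 10 mm long; leave it alone. Origin at the centre of its underside. May stand where the blue one stood in another run.
- solder_reel: White-flanged solder reel lying flat, 60 mm across, 40 mm tall; leave it alone. Origin at the centre of its underside.
- tip_pot: White ceramic pot, 70 mm across, 40 mm tall; leave it alone. Origin at the centre of its underside.

How it is judged:
On the way, in this order (a step that is already met when the one before it is completed fails the run):
1. the clamp is pulled open, past 45 mm of its 60 mm travel, the capacitor still standing (value of joint clamp above 0.045 m and angle between capacitor's own z axis and vertical below 0.2 rad), for 0.1 s.
2. the capacitor lies in the cradle, its axis within 4 mm of the cradle's at both ends, terminals towards the stop, let go and at rest, with the clamp still more than 30 mm open (x of capacitor_rim in the frame of cradle between -0.004 and 0.004 m and z of capacitor_rim in the frame of cradle between -0.004 and 0.004 m and x of capacitor in the frame of cradle between -0.004 and 0.004 m and z of capacitor in the frame of cradle between -0.004 and 0.004 m and y of capacitor in the frame of cradle below -0.08 m and contact force between the fingers and capacitor below 0.1 N and linear speed of capacitor below 0.02 m/s and value of joint clamp above 0.03 m), for 0.2 s.
3. the clamp is slid home: the can's rim within 3 mm of the stop and the clamp pad within 3 mm of its underside (x of capacitor_rim in the frame of cradle between -0.004 and 0.004 m and z of capacitor_rim in the frame of cradle between -0.004 and 0.004 m and x of capacitor in the frame of cradle between -0.004 and 0.004 m and z of capacitor in the frame of cradle between -0.004 and 0.004 m and y of capacitor in the frame of cradle below -0.08 m and y of capacitor_rim in the frame of cradle above -0.003 m and z of clamp_pad in the frame of capacitor above -0.003 m), for 0.2 s.
4. the fan lever is thrown over, past 0.85 of its 1.0 rad (value of joint fan_switch above 0.85 rad), for 0.1 s.
At the end, for the whole second after the job is handed in: The blue capacitor lies at rest in the cradle, axis within 4 mm of the cradle's at both ends, rim within 3 mm of the stop, clamp pad within 3 mm of its underside; the fan lever is past 0.85 rad; the robot touches nothing (all of step 3 and contact force between the fingers and capacitor below 0.1 N and linear speed of capacitor below 0.02 m/s and value of joint fan_switch above 0.85 rad and contact force between the fingers and anything else below 0.1 N).
It fails at once if the capacitor is dropped or knocked over (moves faster than 0.5 m/s while the fingers do not hold it, as after a fall of 13 mm) (contact force between the fingers and capacitor below 0.05 N and linear speed of capacitor above 0.5 m/s).
It fails at once if the clamp presses the capacitor with more than 40 N (contact force between clamp and capacitor above 40 N).
It fails at once if the small black capacitor, the solder reel or the white pot is moved by more than 20 mm (distance of any of small_capacitor, solder_reel, tip_pot from where it was at the start of the episode above 0.02 m).
It also fails if it takes over 72 s, if anything falls off the work surface, if the arm or the gripper's body presses on something with over 40 N, if the wrist force passes 120 N, or if a joint passes its speed limit or range.

ROBOT

A 7-joint arm with a two-finger parallel gripper is mounted at the origin on the work surface. World frame = base frame: x ahead of the robot, y to its left, z up, the work surface at z = 0. Lengths are in m, angles in rad, forces in N, time in s.
With the tool pointing down it reaches from about 0.425 to 0.95 m from the base axis. Payload 4.7 kg.
Tool frame: the origin (TCP) lies between the finger pads; the fingertips stand ctrl.nose_length ahead of it and the grasp point (between the pads) lies 11 mm behind it (ctrl.nose_length is the distance from the TCP to the fingertips, in m); z points along the fingers, y is the direction in which the jaws open and shut (so a half turn about z gives the same grasp; the last joint's range is limited). The gripper opens to 87 mm and grips with 3 to 60 N. Pads are 19 mm wide; open, the fingers measure 117 mm over their backs; the gripper's body (75 mm by 190 mm) begins 51 mm behind the grasp point.
Start: joints at [-1.276, 0.469, -0.049, 1.532, 0.024, 1.141, -0.082], TCP at [0.215, 0.64, 0.231] pointing down, gripper open.
Joint ranges: [-2.59, 2.59], [-0.33, 1.99], [-1.39, 1.29], [0.1, 2.45], [-1.04, 4.18], [0.21, 1.99], [-2.66, 2.66]. Speed limits (rad/s): [2.57, 2.57, 3.14, 3.14, 3.14, 3.14, 3.14].

INTERFACE

Orientations are given as a rotation vector (axis times angle).
In Python, from workcell import ctrl gives the robot as it stands.
- The arm moves only by the tool arm_command, never from a script. Its argument "moves" is a list of rows, each a list of 4 numbers: the shift along the world's x, y, z in mm, then the turn about the world's z in degrees. In form: [[dx, dy, dz, turn], ...]. A call has exactly 10 rows; each row shifts and turns the commanded pose from where the row before left it; what a row does not reach is not made up. A row lasts 1/8 s, in which the tool goes at most 62.5 mm and 10.7 degrees, less where a joint would pass 70% of its speed; a pose out of reach is approached as far as the arm can. A call is refused whole if a number of a shift passes 62.5 or a number of a turn 10.7, either way. A call with a gripper value outside its range is refused whole. "fingers" is the gripper command: -1 is shut, 1 is fully open, values between are in proportion, set as the call begins (left out, the last holds). The fingers move at their own pace and stop on an object; "grip_force" is the grip in N (left out, the last holds). Time passes only in rows, so rows that do not move let the fingers close, or fill a call up. It gives the time, the measured TCP pose, the force and the opening at its end, in the units of the state.
- ctrl.get_obs(): the state, without advancing time (a new reading comes with each control period).
- ctrl.camera(name): name is "scene" or "top"; returns a dict with "color" (480x640x3 uint8, blue, green, red), "camera_matrix" (3x3 intrinsics, pixels), "R" (3x3) and "t" (3): a world point X has camera coordinates R X + t. Camera axes: x right, y down, z forward; pixel columns grow to the right and rows downward; lengths in m; the calibration is good to about 2 mm. A picture is of the moment at which its call begins. There is no depth.
- ctrl.hand_in(): hands the job in, once; it reports no verdict.
The state is a dict: "clock": time; "joint_positions": joint angles; "qvel": joint speeds; "effort": joint torques, N m; "ee_pos": TCP position; "ee_rot": TCP orientation; "wrist_force": force on the tool from outside, world axes, zero at the start; "torque": the same for the moment, N m; "grip_width": finger opening in m.
Only numpy, scipy, OpenCV 4.12 (cv2) and the standard library are available. Lean on these libraries where they do the work, as an engineer would, in place of code of your own. Each camera call takes 0.05 s, during which the arm holds its last target.

## Working session

There is one attempt and no reset: what is moved stays moved. The work goes in short steps, Python scripts to look and compute and a tool call to move; the robot and the scene stay as the last step left them, time stands still between calls to the robot, and variables do not carry over. Pictures are saved under pics/ and viewed, and the job is handed in when it is done.

Besides the shell and the picture viewer there is one more tool, called after "Call:" as a command line: name --pt "numbers of a row" for each row, then --argument value for the rest. arm_command: Moves the arm, as the interface text tells. Its arguments: {"type":"object","properties":{"moves":{"type":"array","items":{"type":"array","items":{"type":"number"}}},"fingers":{"type":"number"},"grip_force":{"type":"number"}},"required":["moves"]}

```bash
ls; mkdir -p pics; python3 - <<'E'
from workcell import ctrl
import cv2
o=ctrl.get_obs(); print(o, ctrl.nose_length)
for n in("scene","top"):
    c=ctrl.camera(n); cv2.imwrite(f"pics/{n}0.png",c["color"]); print(n,c["camera_matrix"],c["R"],c["t"])
E
```

```text
pics
{'clock': 0.0, 'joint_positions': array([-1.2758883 ,  0.46943912, -0.04859062,  1.53368432,  0.02412984,
        1.14099951, -0.08227468]), 'qvel': array([ 0.00118781, -0.00045621,  0.00095017, -0.00160968,  0.00024157,
        0.00041222, -0.00075056]), 'effort': array([-3.05408448e-04, -5.07966220e+01, -8.03732523e-02, -2.36154091e+01,
       -6.12513302e-02,  3.78265092e-02,  1.78541741e-04]), 'ee_pos': array([0.21458598, 0.63936956, 0.22950505]), 'ee_rot': array([-5.06281238e-01, -3.10031144e+00,  3.03432798e-03]), 'wrist_force': array([-0.2340467, -0.6222431, -0.2228515]), 'torque': array([-0.05258373,  0.0035663 , -0.0072512 ]), 'grip_width': 0.08683691000358632} 0.008
scene [[437.62522319   0.         323.45480821]
 [  0.         437.62522319 239.37348678]
 [  0.           0.           1.        ]] [[ 0.85644977  0.51616661  0.00811376]
 [ 0.44766019 -0.73476959 -0.50962143]
 [-0.25708782  0.44009736 -0.86036048]] [-0.56866371 -0.17240509  1.02327798]
top [[565.22470882   0.         319.25385246]
 [  0.         565.22470882 250.78362375]
 [  0.           0.           1.        ]] [[ 0.00540417 -0.9999222  -0.01124241]
 [-0.98828507 -0.00362582 -0.15257614]
 [ 0.15252351  0.01193525 -0.98822777]] [0.09814339 0.63493719 1.05481243]
```

View pics/scene0.png

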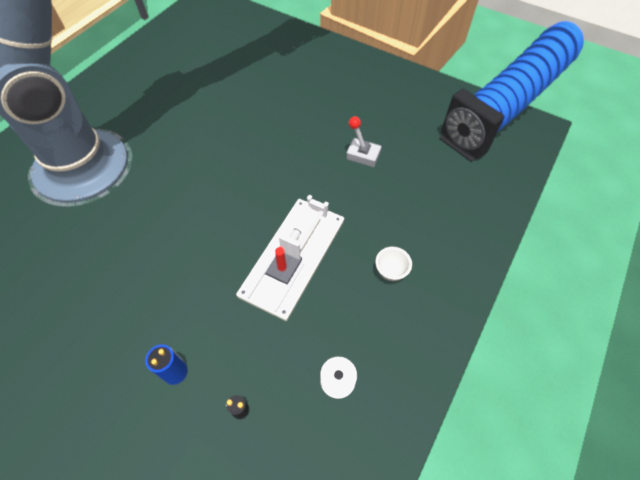

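View pics/top0.png

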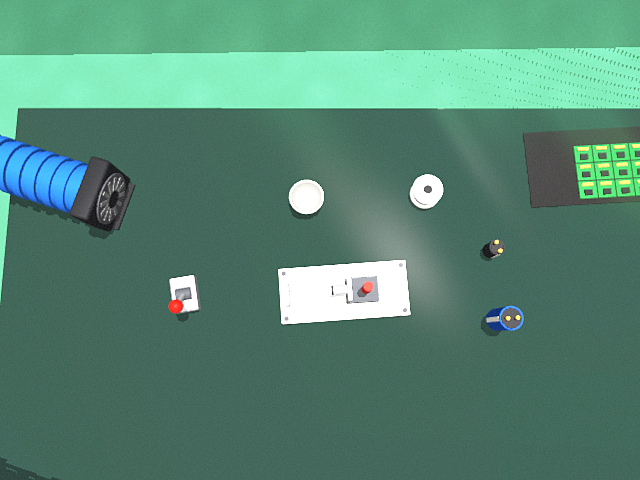

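```bash
python3 - <<'E'
import cv2
t=cv2.imread("pics/top0.png"); s=cv2.imread("pics/scene0.png")
cv2.imwrite("pics/t_fix.png",cv2.resize(t[250:335,265:425],None,fx=5,fy=5,interpolation=2))
cv2.imwrite("pics/s_fix.png",cv2.resize(s[190:325,230:355],None,fx=4.4,fy=4.4,interpolation=2))
a=cv2.resize(t[220:350,460:550],None,fx=4,fy=4,interpolation=2)
b=cv2.resize(t[250:350,150:230],None,fx=4.5,fy=4.5,interpolation=2)
import numpy as np
h=max(a.shape[0],b.shape[0])
p=lambda i:np.pad(i,((0,h-i.shape[0]),(0,0),(0,0)))
cv2.imwrite("pics/t_ab.png",np.hstack([p(a),p(b)]))
E
```

```text
(no output)
```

View pics/t_fix.png

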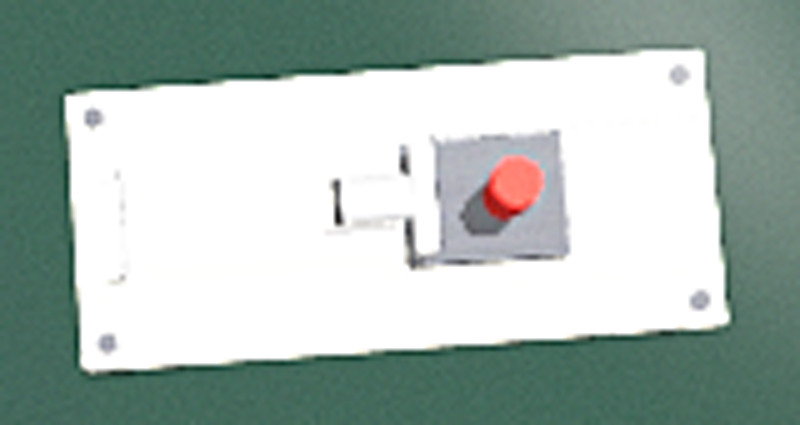

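View pics/s_fix.png

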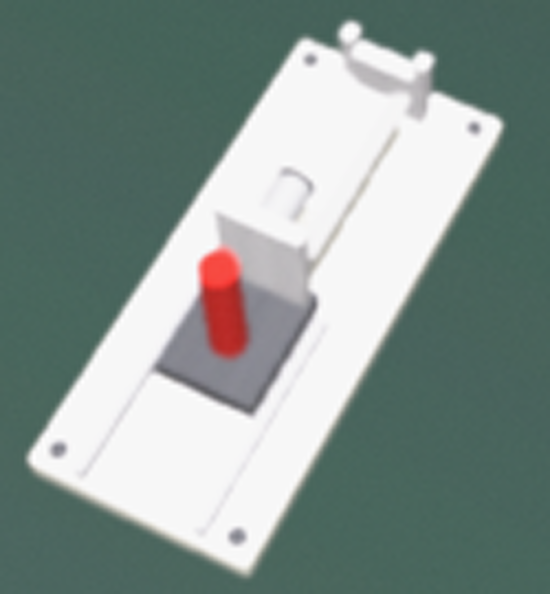

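View pics/t_ab.png

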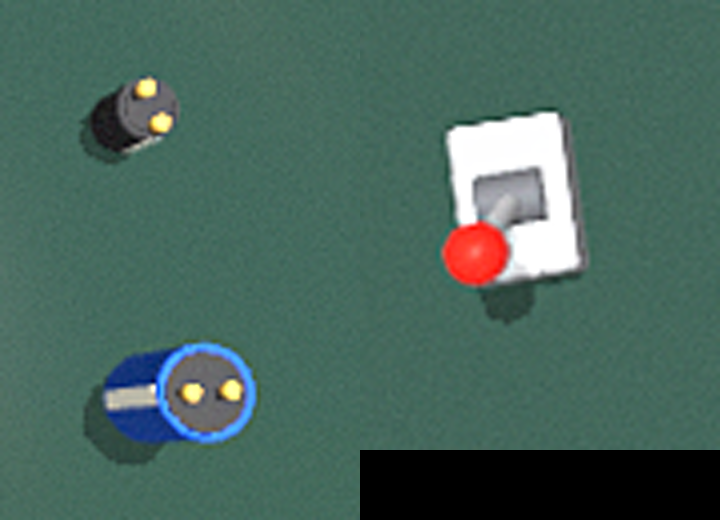

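The top view shows the plate with corners near (278,268), (406,260), (411,315) and (281,324) px. The handle top is near (368,287), the blue can's top near (511,318), the small can near (496,247) and the lever ball near (175,307). Next I cast rays to get positions.

```bash
cat > h.py <<'E'
import cv2, numpy as np
from workcell import ctrl
def ray(c,u,v,z):
    K,R,t=c["camera_matrix"],np.array(c["R"]),np.array(c["t"])
    C=-R.T@t; d=R.T@np.linalg.inv(K)@np.array([u,v,1.]); return C+d*(z-C[2])/d[2]
def tri(c1,p1,c2,p2):
    A=[];b=[]
    for c,p in((c1,p1),(c2,p2)):
        K,R,t=c["camera_matrix"],np.array(c["R"]),np.array(c["t"])
        C=-R.T@t; d=R.T@np.linalg.inv(K)@np.array([*p,1.]); d/=np.linalg.norm(d)
        P=np.eye(3)-np.outer(d,d); A.append(P); b.append(P@C)
    return np.linalg.lstsq(np.vstack(A),np.hstack(b),rcond=None)[0]
def blobs(m,roi=None):
    m=m.astype(np.uint8)*255
    if roi: 
        k=np.zeros_like(m); x0,y0,x1,y1=roi; k[y0:y1,x0:x1]=255; m&=k
    cs,_=cv2.findContours(m,cv2.RETR_EXTERNAL,cv2.CHAIN_APPROX_NONE)
    return sorted(cs,key=cv2.contourArea,reverse=True)
def red(im):
    b,g,r=[im[...,i].astype(int) for i in range(3)]; return (r>140)&(g<130)&(b<130)&(r-g>80)
E
python3 - <<'E'
from h import *
T=ctrl.camera("top"); S=ctrl.camera("scene")
it=T["color"]; 
w=(it.min(2)>170)
cs=blobs(w,(265,250,425,335)); r=cv2.minAreaRect(np.vstack(cs[:1]))
print(r)
for name,c,roi in(("top",T,(265,250,425,335)),("scene",S,(230,190,355,325))):
    m=(c["color"].min(2)>150)
    k=blobs(m,roi)[0]; h=cv2.convexHull(k); e=cv2.approxPolyDP(h,6,True)[:,0]
    if name=="top":
        bx=cv2.boxPoints(cv2.minAreaRect(k)); P=np.array([ray(c,*p,.015) for p in bx]); 
        print("box",bx.round(1).tolist(),P.round(4).tolist(),P.mean(0))
    print(name,e.tolist(),[ray(c,*p,.015)[:2].round(4).tolist() for p in e])
# reds
for name,c,z in(("top",T,0),("scene",S,0)):
    for k in blobs(red(c["color"]))[:3]:
        (x,y),rr=cv2.minEnclosingCircle(k); print(name,"red",x,y,rr,cv2.contourArea(k),cv2.boundingRect(k))
        print("  z.092",ray(c,x,y,.092).round(4),"z.097",ray(c,x,y,.097).round(4))
# blue can brighter ring
hsv=cv2.cvtColor(it,cv2.COLOR_BGR2HSV)
y=cv2.inRange(hsv,(15,80,150),(35,255,255))>0
for k in blobs(y,(470,230,540,340)): 
    (u,v),rr=cv2.minEnclosingCircle(k); print("brass",u,v,rr,ray(T,u,v,.1).round(4), ray(T,u,v,.06).round(4))
ring=cv2.inRange(hsv,(100,100,200),(115,255,255))>0
k=np.vstack([x for x in blobs(ring,(470,290,540,340))]); e=cv2.fitEllipse(cv2.convexHull(k)); print("ring",e,ray(T,*e[0],.09).round(4))
hsv=cv2.cvtColor(S["color"],cv2.COLOR_BGR2HSV)
y=cv2.inRange(hsv,(15,80,150),(35,255,255))>0
for k in blobs(y,(130,330,200,390)): 
    (u,v),rr=cv2.minEnclosingCircle(k); print("Sbrass",u,v,rr,ray(S,u,v,.1).round(4))
# switch block
k=blobs(it.min(2)>150,(150,250,230,330))[0]; bx=cv2.boxPoints(cv2.minAreaRect(k)); print("switch",[ray(T,*p,.025)[:2].round(4).tolist() for p in bx], ray(T,*bx.mean(0),.025))
for nm,p,z in(("pot",(306,196),.04),("reel",(427,190),.04)): print(nm,ray(T,*p,z))
E
```

```text
((343.6492919921875, 291.55279541015625), (55.961280822753906, 129.38552856445312), 85.84036254882812)
box [[277.0, 268.20001220703125], [406.1000061035156, 258.79998779296875], [410.20001220703125, 314.79998779296875], [281.1000061035156, 324.20001220703125]] [[0.604, 0.186, 0.015], [0.6241, -0.073, 0.015], [0.5125, -0.079, 0.015], [0.4927, 0.1761, 0.015]] [0.55832021 0.0525291  0.015     ]
top [[405, 260], [410, 314], [281, 323], [278, 269]] [[0.6217, -0.0707], [0.514, -0.0787], [0.495, 0.1763], [0.6025, 0.184]]
scene [[311, 195], [343, 220], [285, 320], [236, 293], [296, 201]] [[0.5112, 0.1999], [0.6044, 0.1795], [0.6226, -0.0711], [0.5114, -0.0746], [0.4918, 0.169]]
top red 175.1216278076172 305.93243408203125 7.182504177093506 138.0 (168, 299, 15, 14)
  z.092 [0.5234 0.3672 0.092 ] z.097 [0.5232 0.3659 0.097 ]
top red 366.73529052734375 287.26470947265625 6.031310081481934 27.0 (362, 283, 11, 11)
  z.092 [0.5597 0.012  0.092 ] z.097 [0.5592 0.0123 0.097 ]
top red 367.0 286.5 1.500100016593933 0.5 (366, 285, 3, 4)
  z.092 [0.5611 0.0115 0.092 ] z.097 [0.5607 0.0118 0.097 ]
scene 
[... 425 characters left out ...]
1 [ 0.5042 -0.2436  0.1   ] [ 0.5057 -0.2563  0.06  ]
brass 499.6000061035156 250.0 2.6000943183898926 [ 0.6294 -0.2344  0.1   ] [ 0.6356 -0.2467  0.06  ]
brass 496.0 241.5 2.5000998973846436 [ 0.6453 -0.2284  0.1   ] [ 0.6522 -0.2405  0.06  ]
ring ((510.99566650390625, 317.56146240234375), (24.15009117126465, 25.073259353637695), 138.7750244140625) [ 0.5052 -0.2529  0.09  ]
Sbrass 153.5 361.5 2.9155757427215576 [ 0.5051 -0.2595  0.1   ]
Sbrass 161.0 351.5 3.201662063598633 [ 0.5044 -0.2413  0.1   ]
switch [[0.5828, 0.401], [0.5899, 0.3508], [0.5202, 0.3386], [0.5132, 0.3883]] [0.55132587 0.36966287 0.025     ]
pot [0.74670876 0.1282527  0.04      ]
reel [ 0.75964154 -0.11357668  0.04      ]
```

```bash
python3 - <<'E'
from h import *
T=ctrl.camera("top"); S=ctrl.camera("scene")
o=np.array([.554,.1042]); a=np.radians(4.35); X=np.array([np.cos(a),np.sin(a)]); Y=np.array([-np.sin(a),np.cos(a)])
def f(c,u,v,z):
    p=ray(c,u,v,z)[:2]-o; return (1000*np.array([p@X,p@Y])).round(1)
print("stop top", [f(T,265+u/5,250+v/5,.062) for u,v in((108,172),(122,282),(120,172),(126,280))])
print("handle top",f(T,265+515/5,250+183/5,.097))
print("stop scene",[f(S,230+u/4.4,190+v/4.4,.062) for u,v in((350,32),(424,60))])
print("handle scene",f(S,230+219/4.4,190+262/4.4,.097))
print("plate top scene",[f(S,230+u/4.4,190+v/4.4,.086) for u,v in((218,212),(308,246))])
cv2.imwrite("pics/s_fix2.png",cv2.resize(S["color"][190:240,290:350],None,fx=10,fy=10,interpolation=2))
im=T["color"][255:325,270:420].astype(float); im=np.clip((im-200)*4.6,0,255).astype(np.uint8)
cv2.imwrite("pics/t_fix2.png",cv2.resize(im,None,fx=5,fy=5,interpolation=2))
E
```

```text
stop top [array([17.6, 57.7]), array([-24.7,  54.9]), array([17.3, 53.1]), array([-24. ,  53.4])]
handle top [ -0.7 -94.4]
stop scene [array([-18.6,  61.7]), array([19.6, 63.1])]
handle scene [  0.1 -90. ]
plate top scene [array([-16.3, -63.8]), array([ 26.1, -61.1])]
```

View pics/s_fix2.png

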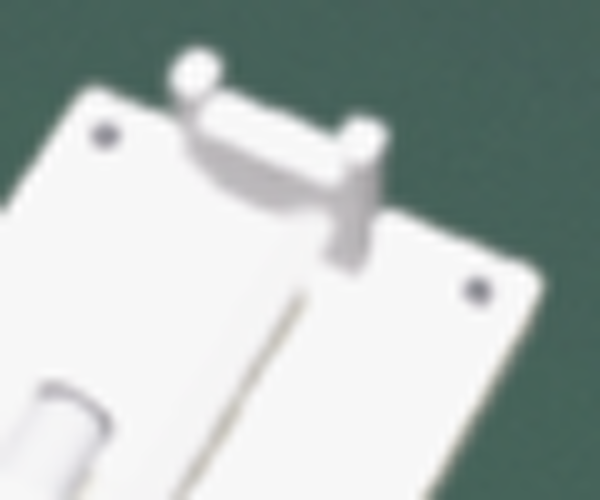

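View pics/t_fix2.png

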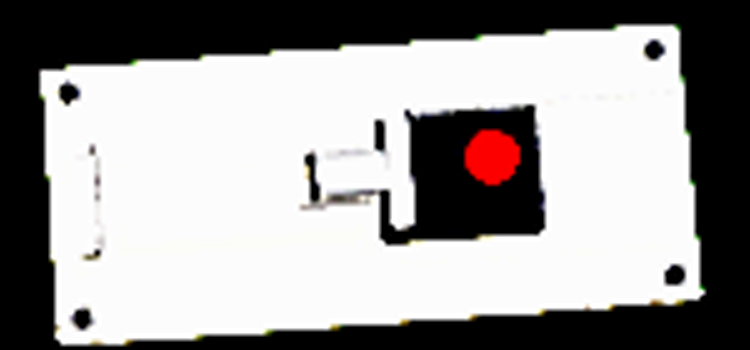

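Call:
arm_command --pt "25 -45 0 -4.8" --pt "25 -45 0 -4.8" --pt "25 -45 0 -4.8" --pt "25 -45 0 -4.8" --pt "25 -45 0 -4.8" --pt "25 -45 0 -4.8" --pt "25 -45 0 -4.8" --pt "25 -45 0 -4.8" --pt "25 -45 0 -4.8" --pt "25 -45 0 -4.8" --fingers 0.2

```text
clock: 1.55
ee_pos: [0.4654, 0.1885, 0.2309]
ee_rot: [1.727, 2.624, 0.001]
wrist_force: [0.7, 0.3, 1.1]
grip_width: 0.052
```

Call:
arm_command --pt "24 -44.5 0 -4.75" --pt "24 -44.5 0 -4.75" --pt "24 -44.5 0 -4.75" --pt "24 -44.5 0 -4.75" --pt "0 0 -20 0" --pt "0 0 -30 0" --pt "0 0 -30 0" --pt "0 0 -20 0" --pt "0 0 0 0" --pt "0 0 0 0"

```text
clock: 2.8
ee_pos: [0.5614, 0.0119, 0.1314]
ee_rot: [2.133, 2.305, 0.002]
wrist_force: [-0.6, -0.2, 0.5]
grip_width: 0.0523
```

```bash
python3 - <<'E'
from h import *
T=ctrl.camera("top"); S=ctrl.camera("scene")
o=ctrl.get_obs(); print(o["ee_pos"],o["ee_rot"],o["grip_width"])
cv2.imwrite("pics/c1.png",np.hstack([cv2.resize(T["color"][230:350,250:430],(400,267)),cv2.resize(S["color"][150:330,200:380],(400,400))[:267+133][66:333]]))
cv2.imwrite("pics/c1s.png",cv2.resize(S["color"][180:320,210:370],None,fx=4,fy=4))
E
```

```text
[0.56156405 0.01197943 0.13176039] [2.13255797 2.30496066 0.0029655 ] 0.052405507562330436
```

View pics/c1s.png

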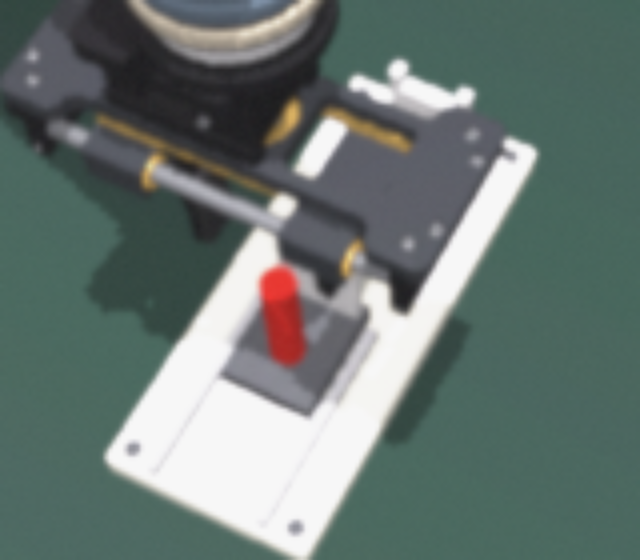

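Call:
arm_command --pt "0 -1 -20 0" --pt "0 0 -22 0" --pt "0 0 -20 0" --pt "0 0 0 0" --pt "0 0 0 0" --pt "0 0 0 0" --pt "0 0 0 0" --pt "0 0 0 0" --pt "0 0 0 0" --pt "0 0 0 0"

```text
clock: 4.15
ee_pos: [0.5607, 0.011, 0.0686]
ee_rot: [2.134, 2.306, 0.0]
wrist_force: [-0.4, -0.0, -0.9]
grip_width: 0.0525
```

Call:
arm_command --pt "0 0 0 0" --pt "0 0 0 0" --pt "0 0 0 0" --pt "0 0 0 0" --pt "0 0 0 0" --pt "0 0 0 0" --pt "0 0 0 0" --pt "0 0 0 0" --pt "0 0 0 0" --pt "0.5 -6 0 0" --fingers -1 --grip_force 30

```text
clock: 5.4
ee_pos: [0.5617, 0.0069, 0.0686]
ee_rot: [-2.131, -2.307, -0.003]
wrist_force: [4.2, 2.7, -4.1]
grip_width: 0.0169
```

Call:
arm_command --pt "0.5 -7 0 0" --pt "0.6 -7 0 0" --pt "0.5 -7 0 0" --pt "0.5 -7 0 0" --pt "0.5 -7 0 0" --pt "0.6 -7 0 0" --pt "0.5 -6 0 0" --pt "0.2 -3 0 0" --pt "0 0 0 0" --pt "0 0 0 0"

```text
clock: 6.65
ee_pos: [0.5657, -0.045, 0.0686]
ee_rot: [-2.133, -2.306, -0.003]
wrist_force: [4.5, 2.0, -3.2]
grip_width: 0.017
```

```bash
python3 - <<'E'
from h import *
S=ctrl.camera("scene"); o=ctrl.get_obs(); print(o["ee_pos"],o["wrist_force"],o["grip_width"])
cv2.imwrite("pics/c2s.png",cv2.resize(S["color"][180:320,210:370],None,fx=4,fy=4))
E
```

```text
[ 0.56568579 -0.04496277  0.06863751] [ 5.54114788  1.06706429 -3.72392447] 0.016799624535692868
```

View pics/c2s.png

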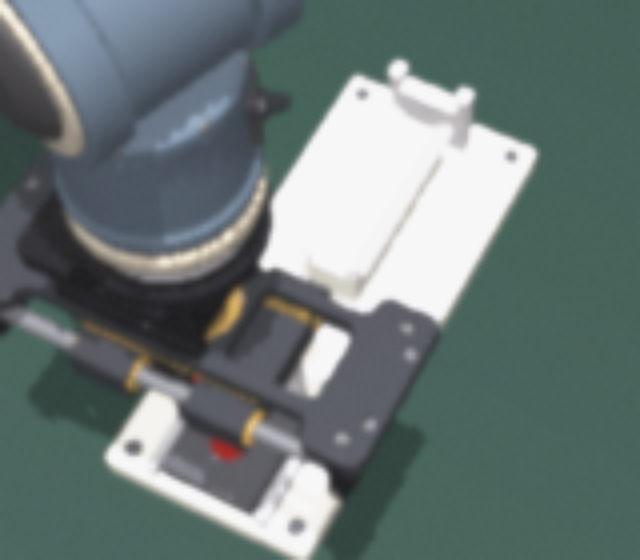

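Call:
arm_command --pt "0 0 0 0" --pt "0 0 0 0" --pt "0 0 0 0" --pt "0 0 20 0" --pt "0 0 30 0" --pt "0 0 35 0" --pt "0 0 35 0" --pt "-10 -35 20 0" --pt "-15 -50 0 0" --pt "-15 -50 0 0" --fingers 0.7

```text
clock: 7.95
ee_pos: [0.5243, -0.1823, 0.209]
ee_rot: [2.133, 2.307, 0.001]
wrist_force: [0.7, -0.2, 0.6]
grip_width: 0.0737
```

```bash
python3 - <<'E'
from h import *
T=ctrl.camera("top"); o=ctrl.get_obs(); print(o["ee_pos"],o["grip_width"])
cv2.imwrite("pics/c3t.png",cv2.resize(T["color"][220:360,260:550],None,fx=2.7,fy=2.7))
E
```

```text
[ 0.52067356 -0.19125592  0.20940251] 0.07379845301816035
```

View pics/c3t.png

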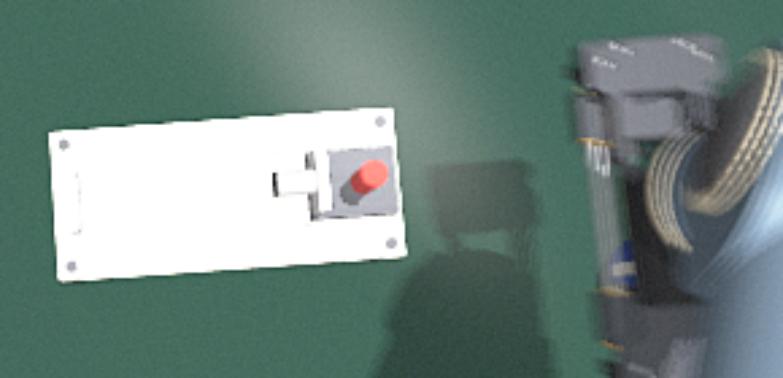

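Call:
arm_command --pt "-10 -11 0 0" --pt "-10.5 -11 0 0" --pt "0 0 0 0" --pt "0 0 -20 0" --pt "0 0 -30 0" --pt "0 0 -20 0" --pt "0 0 0 0" --pt "0 0 0 0" --pt "0 0 0 0" --pt "0 0 0 0"

```text
clock: 9.25
ee_pos: [0.5051, -0.2031, 0.1393]
ee_rot: [2.133, 2.305, 0.001]
wrist_force: [-0.9, -0.3, 0.1]
grip_width: 0.0739
```

```bash
python3 - <<'E'
from h import *
S=ctrl.camera("scene"); T=ctrl.camera("top"); o=ctrl.get_obs(); print(o["ee_pos"],o["grip_width"])
a=cv2.resize(S["color"][300:430,100:260],None,fx=2.5,fy=2.5);b=cv2.resize(T["color"][220:350,440:600],None,fx=2.5,fy=2.5)
cv2.imwrite("pics/c4.png",np.hstack([a,b]))
E
```

```text
[ 0.50485468 -0.20307951  0.13902251] 0.07397299761488277
```

View pics/c4.png

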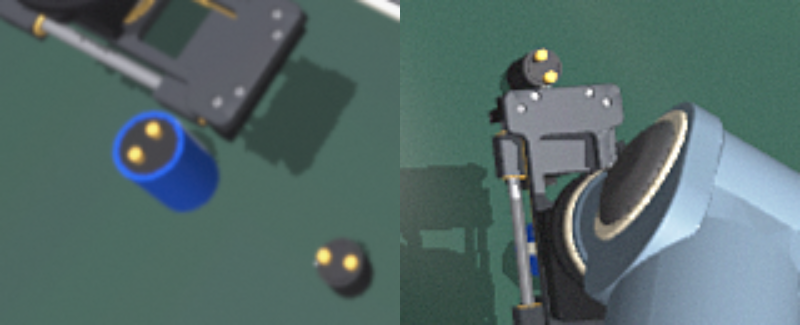

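Call:
arm_command --pt "0 -12 0 0" --pt "0 -13 0 0" --pt "0 -12 0 0" --pt "0 -12 0 0" --pt "0 0 0 0" --pt "0 0 -10 0" --pt "0 0 -8 0" --pt "0 0 0 0" --pt "0 0 0 0" --pt "0 0 0 0"

```text
clock: 10.6
ee_pos: [0.5048, -0.2521, 0.1208]
ee_rot: [2.133, 2.306, 0.001]
wrist_force: [-0.4, -0.1, 0.2]
grip_width: 0.0738
```

```bash
python3 - <<'E'
from h import *
S=ctrl.camera("scene"); T=ctrl.camera("top"); o=ctrl.get_obs(); print(o["ee_pos"],o["grip_width"])
a=cv2.resize(S["color"][300:430,100:260],None,fx=2.5,fy=2.5);b=cv2.resize(T["color"][220:350,440:600],None,fx=2.5,fy=2.5)
cv2.imwrite("pics/c5.png",np.hstack([a,b]))
E
```

```text
[ 0.50477628 -0.25207483  0.12080286] 0.07385366087634351
```

View pics/c5.png

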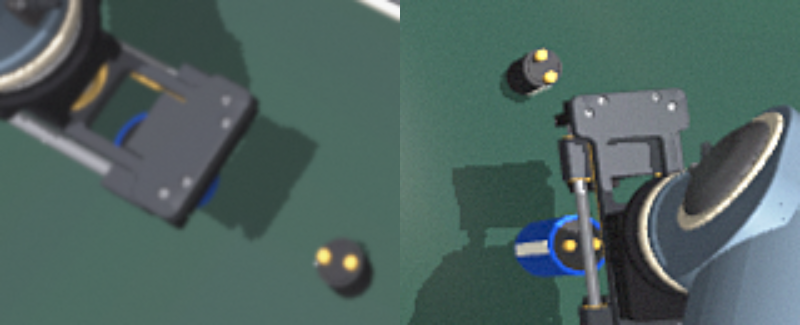

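Call:
arm_command --pt "0 0 -12 0" --pt "0 0 -14 0" --pt "0 0 -14 0" --pt "0 0 -14 0" --pt "0 0 -12 0" --pt "0 0 -8 0" --pt "0 0 0 0" --pt "0 0 0 0" --pt "0 0 0 0" --pt "0 0 0 0"

```text
clock: 11.95
ee_pos: [0.5049, -0.2521, 0.047]
ee_rot: [2.133, 2.306, 0.001]
wrist_force: [-0.5, -0.0, -0.2]
grip_width: 0.0742
```

Call:
arm_command --pt "0 0 0 0" --pt "0 0 0 0" --pt "0 0 0 0" --pt "0 0 0 0" --pt "0 0 0 0" --pt "0 0 0 0" --pt "0 0 0 0" --pt "0 0 0 0" --pt "0 0 0 0" --pt "0 0 0 0" --fingers -1 --grip_force 8

```text
clock: 13.2
ee_pos: [0.5046, -0.252, 0.0465]
ee_rot: [-2.133, -2.306, -0.0]
wrist_force: [-0.6, 0.5, -1.3]
grip_width: 0.0437
```

Call:
arm_command --pt "-0.2 3 0.4 0" --pt "-0.3 4 0.6 0" --pt "-0.3 4 0.6 0" --pt "-0.3 4 0.5 0" --pt "-0.3 4 0.3 0" --pt "-0.2 3 0 0" --pt "0 0 0 0" --pt "0 0 0 0" --pt "0 0 0 0" --pt "0 0 0 0"

```text
clock: 14.45
ee_pos: [0.503, -0.2302, 0.049]
ee_rot: [2.134, 2.306, 0.0]
wrist_force: [-0.1, -0.2, -0.8]
grip_width: 0.0439
```

```bash
python3 - <<'E'
from h import *
S=ctrl.camera("scene"); T=ctrl.camera("top"); o=ctrl.get_obs(); print(o["ee_pos"],o["grip_width"],o["wrist_force"])
a=cv2.resize(S["color"][300:430,100:260],None,fx=2.5,fy=2.5);b=cv2.resize(T["color"][220:350,440:600],None,fx=2.5,fy=2.5)
cv2.imwrite("pics/c6.png",np.hstack([a,b]))
E
```

```text
[ 0.50296502 -0.23015388  0.04892696] 0.043873157268392624 [-0.38239702  0.0971882  -1.82906202]
```

View pics/c6.png

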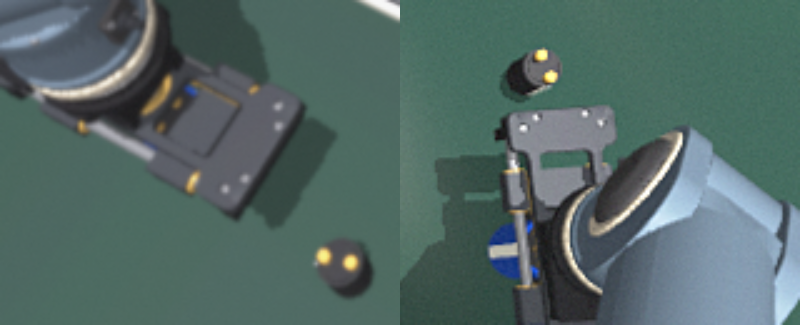

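Call:
arm_command --pt "0 0 0 0" --pt "0 0 0 0" --pt "0 0 9 0" --pt "0 0 9 0" --pt "0 0 0 0" --pt "0 0 0 0" --pt "0 0 0 0" --pt "0 0 0 0" --pt "0 0 0 0" --pt "0 0 0 0" --fingers 0.2

```text
clock: 15.8
ee_pos: [0.503, -0.23, 0.0669]
ee_rot: [-2.134, -2.306, 0.0]
wrist_force: [-0.4, -0.3, 0.2]
grip_width: 0.0523
```

```bash
python3 - <<'E'
from h import *
S=ctrl.camera("scene"); T=ctrl.camera("top"); o=ctrl.get_obs(); print(o["ee_pos"],o["grip_width"],o["wrist_force"])
a=cv2.resize(S["color"][300:430,100:260],None,fx=2.5,fy=2.5);b=cv2.resize(T["color"][220:350,440:600],None,fx=2.5,fy=2.5)
cv2.imwrite("pics/c7.png",np.hstack([a,b]))
E
```

```text
[ 0.5030076  -0.23007714  0.06691906] 0.05241579247478407 [0.22981958 0.2415786  0.22187524]
```

View pics/c7.png

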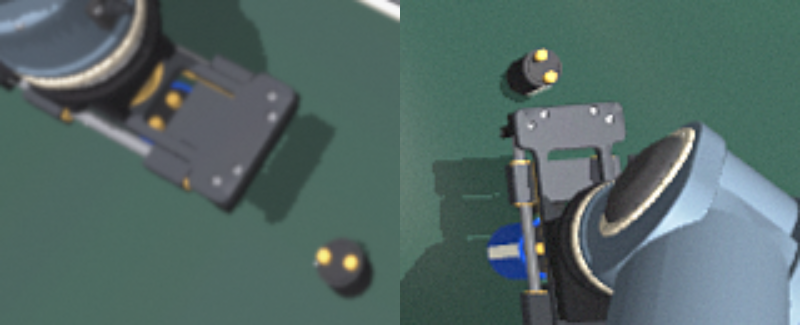

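Call:
arm_command --pt "0 0 0 0" --pt "0 0 0 0" --pt "0 0 0 0" --pt "0 0 0 0" --pt "0 0 -2 0" --pt "-0.3 4 -1.5 0" --pt "-0.4 5 -1.5 0" --pt "-0.4 5 -1.5 0" --pt "-0.4 5 -1.5 0" --pt "-0.3 5 -1.5 0" --fingers -1 --grip_force 4

```text
clock: 17.15
ee_pos: [0.5012, -0.207, 0.0582]
ee_rot: [2.134, 2.304, -0.0]
wrist_force: [-2.3, -0.1, 6.1]
grip_width: 0.044
```

```bash
python3 - <<'E'
from h import *
S=ctrl.camera("scene"); T=ctrl.camera("top"); o=ctrl.get_obs(); print(o["ee_pos"],o["grip_width"],o["wrist_force"])
a=cv2.resize(S["color"][300:430,100:260],None,fx=2.5,fy=2.5);b=cv2.resize(T["color"][220:350,440:600],None,fx=2.5,fy=2.5)
cv2.imwrite("pics/c8.png",np.hstack([a,b]))
E
```

```text
[ 0.50113344 -0.20619462  0.05793004] 0.04368089771182078 [-1.53786877 -0.40394398  4.45231043]
```

View pics/c8.png

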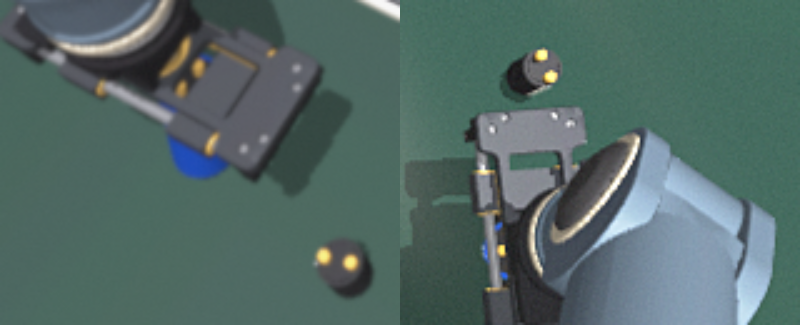

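Call:
arm_command --pt "-0.5 7 -1.5 0" --pt "-0.5 7 -2 0" --pt "-0.6 8 -3 0" --pt "-0.6 8 -4 0" --pt "-0.6 8 -5 0" --pt "-0.5 7 -6 0" --pt "-0.5 6 -6 0" --pt "-0.5 6 -6.5 0" --pt "-0.3 4 -6 0" --pt "-0.2 3 -4 0"

```text
clock: 18.5
ee_pos: [0.4963, -0.1423, 0.0129]
ee_rot: [2.134, 2.305, -0.001]
wrist_force: [0.2, 0.7, -1.2]
grip_width: 0.0436
```

```bash
python3 - <<'E'
from h import *
S=ctrl.camera("scene"); T=ctrl.camera("top"); o=ctrl.get_obs(); print(o["ee_pos"],o["grip_width"],o["wrist_force"])
a=cv2.resize(S["color"][270:400,120:280],None,fx=2.5,fy=2.5);b=cv2.resize(T["color"][220:350,410:570],None,fx=2.5,fy=2.5)
cv2.imwrite("pics/c9.png",np.hstack([a,b]))
E
```

```text
[ 0.49637617 -0.14209736  0.0129811 ] 0.04365904092034958 [ 1.47331335 -0.28197251 -0.88911504]
```

View pics/c9.png

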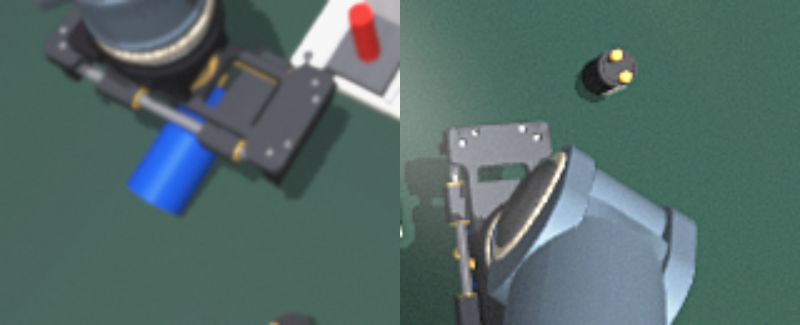

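Call:
arm_command --pt "0 0 0 0" --pt "0 0 0 0" --pt "0 0 6 0" --pt "0 0 12 0" --pt "0 0 20 0" --pt "0 0 25 0" --pt "0 0 25 0" --pt "0 0 25 0" --pt "0 0 20 0" --pt "0 0 14 0" --grip_force 35

```text
clock: 19.85
ee_pos: [0.4966, -0.1421, 0.1621]
ee_rot: [2.133, 2.305, 0.002]
wrist_force: [-0.1, 0.1, -1.4]
grip_width: 0.043
```

```bash
python3 - <<'E'
from h import *
print(ray(ctrl.camera("scene"),182,350,.022))
S=ctrl.camera("scene"); T=ctrl.camera("top"); o=ctrl.get_obs(); print(o["ee_pos"],o["grip_width"],o["wrist_force"])
a=cv2.resize(S["color"][230:360,110:270],None,fx=2.5,fy=2.5);b=cv2.resize(T["color"][220:350,410:570],None,fx=2.5,fy=2.5)
cv2.imwrite("pics/c10.png",np.hstack([a,b]))
E
```

```text
[ 0.49844372 -0.21509866  0.022     ]
[ 0.49664281 -0.14201004  0.16108976] 0.04251191686356265 [-0.73971421 -0.31838633 -1.84238159]
```

View pics/c10.png

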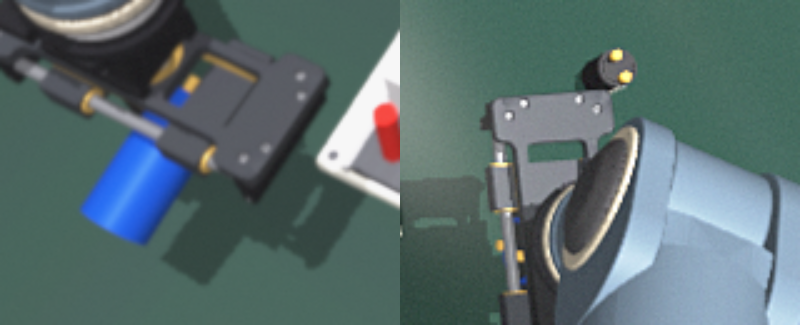

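```bash
python3 - <<'E'
from h import *
S=ctrl.camera("scene"); T=ctrl.camera("top")
for z in(.15,.16,.172): print(z,ray(S,154.4,321.2,z).round(4))
for z in(.16,.172,.18): print("brassT",z,ray(T,450,318,z).round(4),ray(T,458,323,z).round(4),ray(S,186,262,z).round(4))
cv2.imwrite("pics/c11.png",np.hstack([cv2.resize(S["color"][240:335,130:210],None,fx=5,fy=5),cv2.resize(T["color"][290:385,430:510],None,fx=5,fy=5)]))
E
```

```text
0.15 [ 0.4869 -0.2138  0.15  ]
0.16 [ 0.4922 -0.2148  0.16  ]
0.172 [ 0.4985 -0.2161  0.172 ]
brassT 0.16 [ 0.5013 -0.1257  0.16  ] [ 0.4928 -0.1392  0.16  ] [ 0.4669 -0.1115  0.16  ]
brassT 0.172 [ 0.5009 -0.1231  0.172 ] [ 0.4925 -0.1364  0.172 ] [ 0.4737 -0.1148  0.172 ]
brassT 0.18 [ 0.5006 -0.1214  0.18  ] [ 0.4923 -0.1345  0.18  ] [ 0.4782 -0.1169  0.18  ]
```

View pics/c11.png

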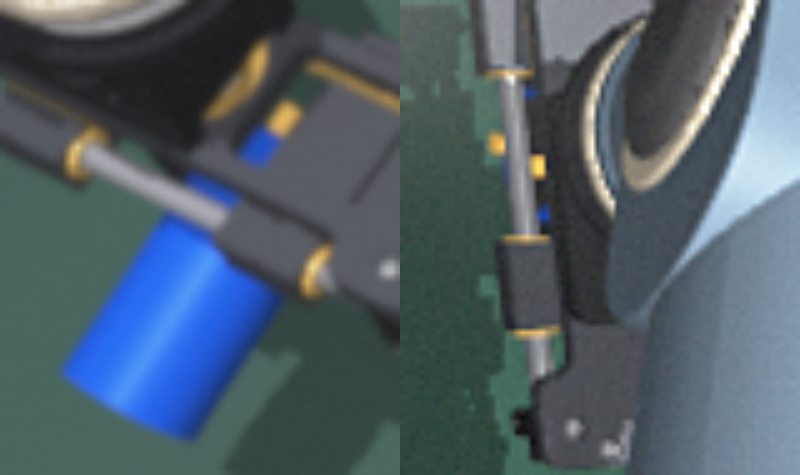

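Call:
arm_command --pt "3 15 0 0" --pt "6 29 0 0" --pt "6.5 32 0 0" --pt "6.5 32 0 0" --pt "6.5 32 0 0" --pt "6.5 32 0 0" --pt "6.5 32 0 0" --pt "6.5 32 0 0" --pt "5 24 0 0" --pt "2.5 12 0 0"

```text
clock: 21.35
ee_pos: [0.5513, 0.1326, 0.1596]
ee_rot: [-2.129, -2.309, 0.002]
wrist_force: [-0.1, -0.0, -0.6]
grip_width: 0.0429
```

```bash
python3 - <<'E'
from h import *
S=ctrl.camera("scene"); T=ctrl.camera("top"); o=ctrl.get_obs(); print(o["ee_pos"],o["ee_rot"],o["grip_width"],o["wrist_force"])
a=cv2.resize(S["color"][150:280,220:380],None,fx=2.5,fy=2.5);b=cv2.resize(T["color"][220:350,250:410],None,fx=2.5,fy=2.5)
cv2.imwrite("pics/c12.png",np.hstack([a,b]))
E
```

```text
[0.55155178 0.13181007 0.15980601] [-2.12983782e+00 -2.30842533e+00  1.05830815e-03] 0.04271866675938754 [ 0.2537662   0.25115171 -1.77424359]
```

View pics/c12.png

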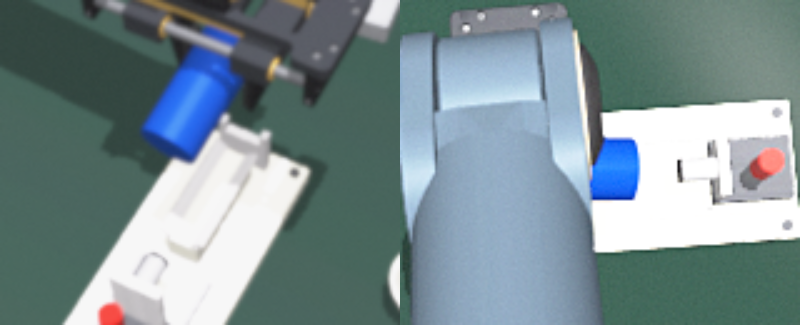

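```bash
python3 - <<'E'
from h import *
T=ctrl.camera("top"); S=ctrl.camera("scene")
o=np.array([.554,.1042]); a=np.radians(4.35); X=np.array([np.cos(a),np.sin(a)]); Y=np.array([-np.sin(a),np.cos(a)])
def f(p): q=np.array(p)[:2]-o; return (1000*np.array([q@X,q@Y])).round(1)
print("tcp",f(ctrl.get_obs()["ee_pos"]))
hsv=cv2.cvtColor(T["color"],cv2.COLOR_BGR2HSV); m=cv2.inRange(hsv,(100,150,60),(130,255,255))>0
k=blobs(m,(300,250,380,330))[0]; x,y,w,h=cv2.boundingRect(k); print(x,y,w,h)
r=x+w
for z in(.149,.171,.193): print(z,f(ray(T,r,y+h/2,z)))
sl=m[:, r-5]; v=np.where(sl[250:330])[0]+250; print(v.min(),v.max()+1,f(ray(T,r-5,v.min(),.171)),f(ray(T,r-5,v.max()+1,.171)))
hsv=cv2.cvtColor(S["color"],cv2.COLOR_BGR2HSV); m=cv2.inRange(hsv,(100,150,60),(130,255,255))>0
k=blobs(m,(260,150,340,230))[0]; hull=cv2.approxPolyDP(cv2.convexHull(k),2,True)[:,0]; print(hull.tolist())
for p in hull:
    if p[1]>195: print([f(ray(S,*p,z)).tolist() for z in(.149,.171,.193)])
E
```

```text
tcp [-0.5 25.1]
327 276 19 24
0.149 [ -4.8 -51.5]
0.171 [ -6.6 -50.6]
0.193 [ -8.5 -49.6]
276 300 [ 14.6 -43.6] [-26.5 -40.4]
[[311, 174], [316, 184], [296, 213], [286, 212], [277, 205], [277, 199], [296, 169]]
[[6.9, -35.4], [14.9, -48.0], [22.9, -60.7]]
[[-10.0, -41.6], [-1.5, -54.1], [7.1, -66.5]]
[[-31.9, -35.7], [-22.6, -48.3], [-13.3, -60.9]]
[[-38.6, -24.2], [-29.0, -37.2], [-19.4, -50.2]]
```

```bash
python3 - <<'E'
from h import *
T=ctrl.camera("top"); S=ctrl.camera("scene")
o=np.array([.554,.1042]); a=np.radians(4.35); X=np.array([np.cos(a),np.sin(a)]); Y=np.array([-np.sin(a),np.cos(a)])
cv2.imwrite("pics/c13.png",np.hstack([cv2.resize(S["color"][155:225,260:330],(560,560),interpolation=2)]))
cv2.imwrite("pics/c13t.png",cv2.resize(T["color"][260:315,310:380],(700,550),interpolation=2))
for s in((282,208),(286,208),(284,206)):
  for t in((344,288),(345,288)):
    p=tri(T,t,S,s); q=p[:2]-o; print(s,t,(q@X*1000).round(1),(q@Y*1000).round(1),p[2].round(4))
E
```

```text
(282, 208) (344, 288) -8.8 -48.9 0.1726
(282, 208) (345, 288) -8.6 -50.2 0.1742
(286, 208) (344, 288) -6.0 -46.9 0.1707
(286, 208) (345, 288) -5.8 -48.2 0.1723
(284, 206) (344, 288) -7.6 -47.5 0.1769
(284, 206) (345, 288) -7.4 -48.8 0.1785
```

View pics/c13.png

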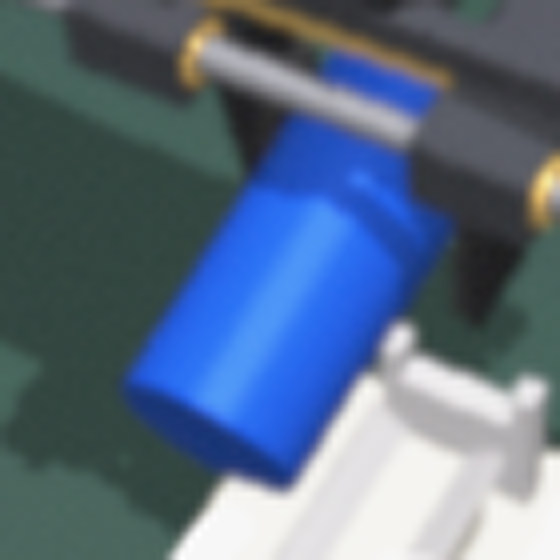

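View pics/c13t.png

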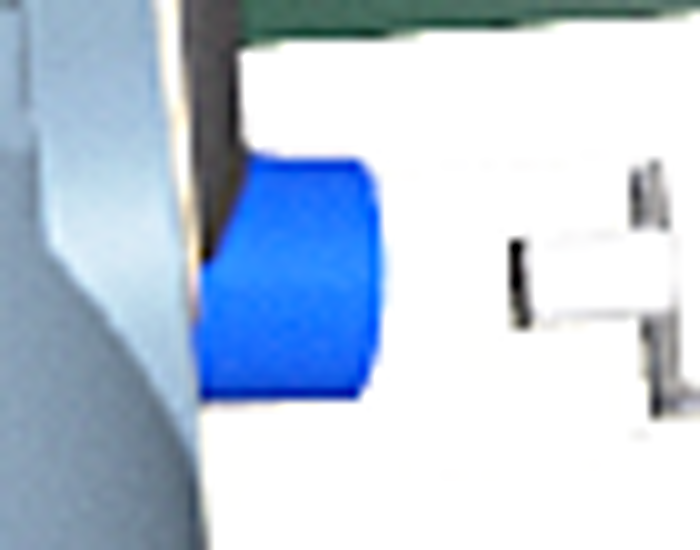

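Call:
arm_command --pt "0.5 -1 0 2.1" --pt "0.3 -1 0 2.1" --pt "0 0 -10 0" --pt "0 0 -18 0" --pt "0 0 -18 0" --pt "0 0 -18 0" --pt "0 0 -12 0" --pt "0 0 -8 0" --pt "0 0 0 0" --pt "0 0 0 0"

```text
clock: 22.9
ee_pos: [0.5532, 0.128, 0.077]
ee_rot: [2.047, 2.382, 0.002]
wrist_force: [-0.2, 0.8, -1.4]
grip_width: 0.0427
```

```bash
python3 - <<'E'
from h import *
T=ctrl.camera("top"); S=ctrl.camera("scene")
o=np.array([.554,.1042]); a=np.radians(4.35); X=np.array([np.cos(a),np.sin(a)]); Y=np.array([-np.sin(a),np.cos(a)])
ob=ctrl.get_obs(); q=ob["ee_pos"][:2]-o; print(q@X,q@Y,ob["ee_pos"],ob["wrist_force"])
a=cv2.resize(S["color"][185:265,250:350],(500,400),interpolation=2);b=cv2.resize(T["color"][255:325,310:410],(500,350),interpolation=2)
cv2.imwrite("pics/c14.png",a);cv2.imwrite("pics/c14t.png",b)
E
```

```text
0.0010375410954389288 0.02384832496041837 [0.55322568 0.12805832 0.07710382] [-0.40049937  0.1563721  -0.85284853]
```

View pics/c14.png

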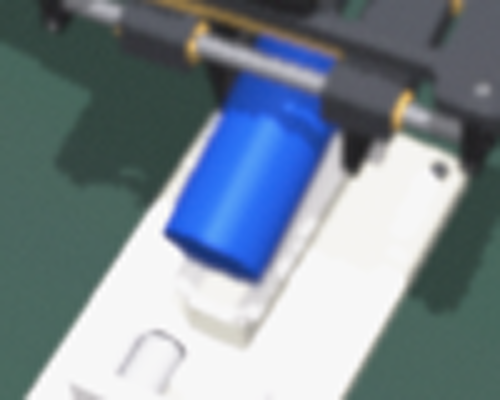

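View pics/c14t.png

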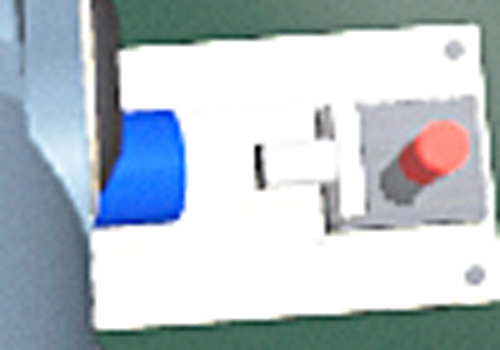

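Call:
arm_command --pt "0 0 -4 0" --pt "0 0 -5 0" --pt "0 0 -4 0" --pt "0 0 -3 0" --pt "0 0 -2 0" --pt "0 0 -1 0" --pt "0 0 0 0" --pt "0 0 0 0" --pt "0 0 0 0" --pt "0 0 0 0"

```text
clock: 24.25
ee_pos: [0.5525, 0.1283, 0.0575]
ee_rot: [-2.047, -2.382, -0.0]
wrist_force: [-2.7, 2.7, 3.4]
grip_width: 0.0426
```

```bash
python3 - <<'E'
from h import *
T=ctrl.camera("top"); S=ctrl.camera("scene")
ob=ctrl.get_obs(); print(ob["ee_pos"],ob["wrist_force"],ob["torque"])
a=cv2.resize(S["color"][185:265,250:350],(500,400),interpolation=2);b=cv2.resize(T["color"][255:325,310:410],(500,350),interpolation=2)
cv2.imwrite("pics/c15.png",a);cv2.imwrite("pics/c15t.png",b)
E
```

```text
[0.55247985 0.12822022 0.05747012] [-3.58518471  3.58198264  2.92328187] [ 0.53604533  0.73724031 -0.17796208]
```

View pics/c15.png

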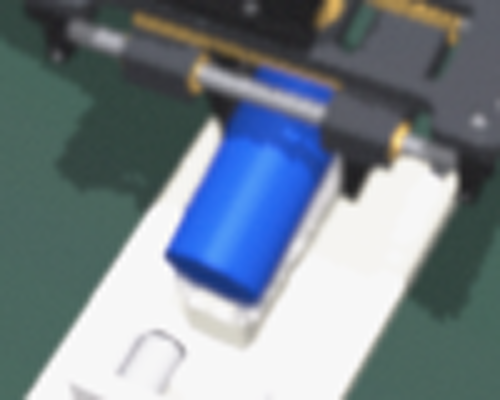

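Call:
arm_command --pt "0 0 0 0" --pt "0 0 0 0" --pt "0 0 0 0" --pt "0 0 -0.5 0" --pt "0 0 -0.5 0" --pt "0 0 0 0" --pt "0 0 0 0" --pt "0 0 0 0" --pt "0 0 0 0" --pt "0 0 0 0" --grip_force 3

```text
clock: 25.6
ee_pos: [0.5528, 0.1279, 0.0565]
ee_rot: [2.048, 2.382, 0.0]
wrist_force: [-0.3, 0.2, -0.6]
grip_width: 0.0439
```

Call:
arm_command --pt "0 0 0 0" --pt "0 0 0 0" --pt "0 0 0 0" --pt "0 0 0 0" --pt "0 0 0 0" --pt "0 0 5 0" --pt "0 0 15 0" --pt "0 0 25 0" --pt "0 0 30 0" --pt "0 0 20 0" --fingers 0.3

```text
clock: 26.85
ee_pos: [0.5535, 0.128, 0.1541]
ee_rot: [2.047, 2.381, 0.004]
wrist_force: [-0.3, 0.7, 0.6]
grip_width: 0.0567
```

```bash
python3 - <<'E'
from h import *
T=ctrl.camera("top"); S=ctrl.camera("scene")
ob=ctrl.get_obs(); print(ob["ee_pos"],ob["wrist_force"],ob["grip_width"])
a=cv2.resize(S["color"][185:265,250:350],(500,400),interpolation=2);b=cv2.resize(T["color"][255:325,310:410],(500,350),interpolation=2)
cv2.imwrite("pics/c16.png",np.vstack([a,b]).copy()[:600] if 0 else a);cv2.imwrite("pics/c16t.png",b)
E
```

```text
[0.554635   0.12823754 0.15476552] [-0.02156039 -0.88754297  0.0604883 ] 0.05626052714444291
```

View pics/c16.png

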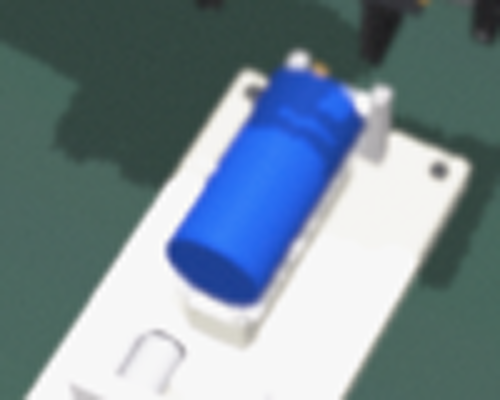

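View pics/c16t.png

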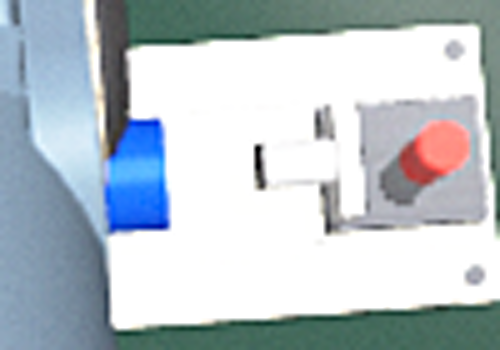

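Call:
arm_command --pt "0.5 -9 0 -2.1" --pt "1.5 -22 0 -2.1" --pt "2 -25 0 0" --pt "2 -25 0 0" --pt "2 -25 0 0" --pt "2 -25 0 0" --pt "1.5 -25 0 0" --pt "0.8 -17 0 0" --pt "0 0 0 0" --pt "0 0 0 0"

```text
clock: 28.2
ee_pos: [0.5649, -0.0442, 0.1512]
ee_rot: [-2.132, -2.306, -0.0]
wrist_force: [-0.3, -0.3, -0.4]
grip_width: 0.0568
```

```bash
python3 - <<'E'
from h import *
T=ctrl.camera("top"); S=ctrl.camera("scene")
o=np.array([.554,.1042]); a=np.radians(4.35); X=np.array([np.cos(a),np.sin(a)]); Y=np.array([-np.sin(a),np.cos(a)])
def f(p): q=np.array(p)[:2]-o; return (1000*np.array([q@X,q@Y])).round(1)
ob=ctrl.get_obs(); print(ob["ee_pos"],ob["ee_rot"],f(ob["ee_pos"]),ob["grip_width"])
hsv=cv2.cvtColor(T["color"],cv2.COLOR_BGR2HSV); m=cv2.inRange(hsv,(100,150,60),(130,255,255))>0
k=blobs(m,(270,250,380,330))[0]; r=cv2.minAreaRect(k); bx=cv2.boxPoints(r); print(r, [f(ray(T,*p,.067)).tolist() for p in bx])
a=cv2.resize(S["color"][185:265,250:350],(500,400),interpolation=2);b=cv2.resize(T["color"][255:325,270:410],(700,350),interpolation=2)
cv2.imwrite("pics/c17.png",a);cv2.imwrite("pics/c17t.png",b)
E
```

```text
[ 0.56500411 -0.04376133  0.15125763] [-2.13107308e+00 -2.30738983e+00 -3.70212733e-04] [  -0.3 -148.4] 0.05655552315831468
((318.9593811035156, 290.93145751953125), (21.80159568786621, 47.37928771972656), 85.91438293457031) [[21.1, 41.9], [21.1, -48.4], [-20.4, -48.2], [-20.4, 41.6]]
```

View pics/c17t.png

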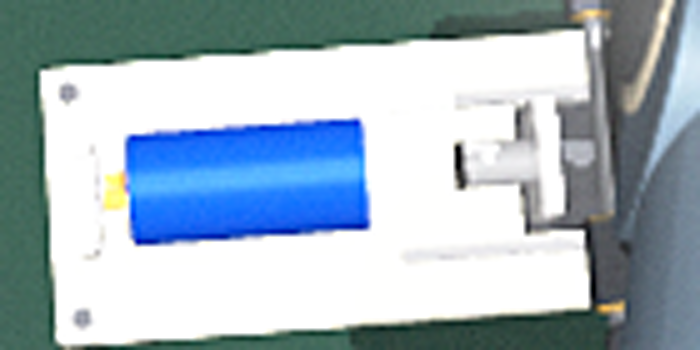

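Call:
arm_command --pt "0 -0.5 -15 0" --pt "0 -0.5 -20 0" --pt "0 0 -20 0" --pt "0 0 -17 0" --pt "0 0 -10 0" --pt "0 0 0 0" --pt "0 0 0 0" --pt "0 0 0 0" --pt "0 0 0 0" --pt "0 0 0 0"

```text
clock: 29.55
ee_pos: [0.5652, -0.046, 0.0697]
ee_rot: [2.133, 2.306, 0.001]
wrist_force: [1.2, 0.2, 0.2]
grip_width: 0.0564
```

Call:
arm_command --pt "0 0 0 0" --pt "0 0 0 0" --pt "0 0 0 0" --pt "0 0 0 0" --pt "0 0 0 0" --pt "0 0 0 0" --pt "0 0 0 0" --pt "-0.1 2 0 0" --pt "-0.2 3 0 0" --pt "-0.3 4 0 0" --fingers -1 --grip_force 10

```text
clock: 30.8
ee_pos: [0.5651, -0.0383, 0.0695]
ee_rot: [2.133, 2.303, -0.0]
wrist_force: [4.6, -2.5, -4.6]
grip_width: 0.0176
```

Call:
arm_command --pt "-0.2 3 0 0" --pt "-0.2 3 0 0" --pt "-0.3 3 0 0" --pt "-0.2 3 0 0" --pt "-0.2 3 0 0" --pt "-0.2 3 0 0" --pt "-0.2 3 0 0" --pt "-0.2 2 0 0" --pt "-0.1 2 0 0" --pt "-0.1 2 0 0"

```text
clock: 32.05
ee_pos: [0.5631, -0.0115, 0.0696]
ee_rot: [2.133, 2.303, -0.001]
wrist_force: [5.1, -5.0, -4.1]
grip_width: 0.0174
```

Call:
arm_command --pt "-0.1 1.5 0 0" --pt "-0.1 1.5 0 0" --pt "-0.1 1 0 0" --pt "-0.1 1 0 0" --pt "-0.1 1 0 0" --pt "-0.1 1 0 0" --pt "-0.1 1 0 0" --pt "-0.1 1 0 0" --pt "0 0 0 0" --pt "0 0 0 0"

```text
clock: 33.3
ee_pos: [0.5624, -0.0027, 0.0695]
ee_rot: [2.133, 2.303, -0.001]
wrist_force: [4.6, -5.1, -4.8]
grip_width: 0.0177
```

```bash
python3 - <<'E'
from h import *
S=ctrl.camera("scene"); T=ctrl.camera("top")
print(ctrl.get_obs()["wrist_force"])
a=cv2.resize(S["color"][185:285,250:350],(500,500),interpolation=2);b=cv2.resize(T["color"][255:325,270:410],(700,350),interpolation=2)
cv2.imwrite("pics/c18.png",a);cv2.imwrite("pics/c18t.png",b)
E
```

```text
[ 4.34651902 -3.5466091  -4.6526781 ]
```

View pics/c18t.png

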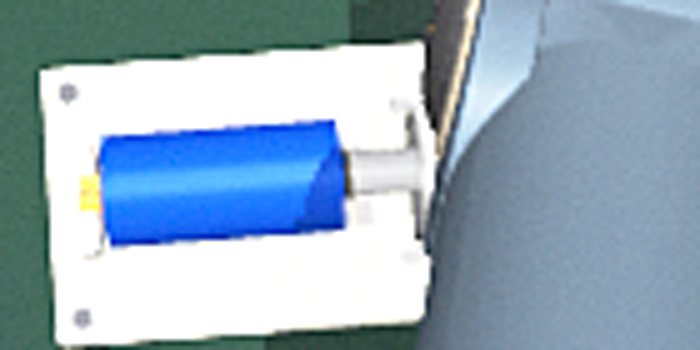

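View pics/c18.png

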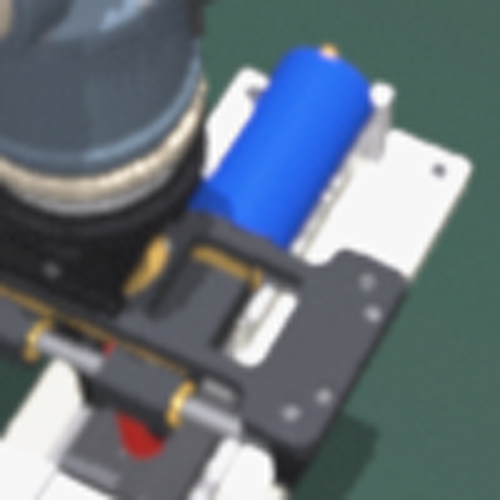

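Call:
arm_command --pt "0 0.5 0 0" --pt "-0.1 0.5 0 0" --pt "0 0.5 0 0" --pt "0 0.5 0 0" --pt "-0.1 0.5 0 0" --pt "0 0.5 0 0" --pt "0 0 0 0" --pt "0 0 0 0" --pt "0 0 0 0" --pt "0 0 0 0"

```text
clock: 34.65
ee_pos: [0.5622, 0.0001, 0.0696]
ee_rot: [2.133, 2.303, -0.001]
wrist_force: [5.0, -4.6, -4.8]
grip_width: 0.0179
```

Call:
arm_command --pt "0 0.5 0 0" --pt "-0.1 0.5 0 0" --pt "0 0.5 0 0" --pt "0 0.5 0 0" --pt "-0.1 0.5 0 0" --pt "0 0.5 0 0" --pt "0 0 0 0" --pt "0 0 0 0" --pt "0 0 0 0" --pt "0 0 0 0"

```text
clock: 35.9
ee_pos: [0.562, 0.0022, 0.0695]
ee_rot: [2.133, 2.301, -0.002]
wrist_force: [4.6, -5.4, -4.7]
grip_width: 0.0177
```

Call:
arm_command --pt "0 0.5 0 0" --pt "-0.1 0.5 0 0" --pt "0 0.5 0 0" --pt "0 0.5 0 0" --pt "0 0 0 0" --pt "0 0 0 0" --pt "0 0 0 0" --pt "0 0 0 0" --pt "0 0 0 0" --pt "0 0 0 0"

```text
clock: 37.15
ee_pos: [0.562, 0.0023, 0.0695]
ee_rot: [2.133, 2.299, -0.004]
wrist_force: [5.2, -9.5, -5.6]
grip_width: 0.0179
```

```bash
python3 - <<'E'
from h import *
S=ctrl.camera("scene"); T=ctrl.camera("top")
o=np.array([.554,.1042]); a=np.radians(4.35); X=np.array([np.cos(a),np.sin(a)]); Y=np.array([-np.sin(a),np.cos(a)])
def f(p): q=np.array(p)[:2]-o; return (1000*np.array([q@X,q@Y])).round(1)
print(ctrl.get_obs()["wrist_force"])
hsv=cv2.cvtColor(T["color"],cv2.COLOR_BGR2HSV); m=cv2.inRange(hsv,(100,150,60),(130,255,255))>0
k=blobs(m,(270,250,380,330))[0]; r=cv2.minAreaRect(k); bx=cv2.boxPoints(r); print(r, [f(ray(T,*p,.067)).tolist() for p in bx])
a=cv2.resize(S["color"][185:245,280:350],(700,600),interpolation=2);b=cv2.resize(T["color"][260:320,275:365],(750,500),interpolation=2)
cv2.imwrite("pics/c19.png",a);cv2.imwrite("pics/c19t.png",b)
E
```

```text
[ 5.10297113 -9.01101115 -5.69535304]
((311.7417297363281, 291.47015380859375), (21.81971549987793, 48.309871673583984), 85.8150863647461) [[21.0, 56.6], [21.1, -35.5], [-20.4, -35.4], [-20.5, 56.2]]
```

View pics/c19t.png

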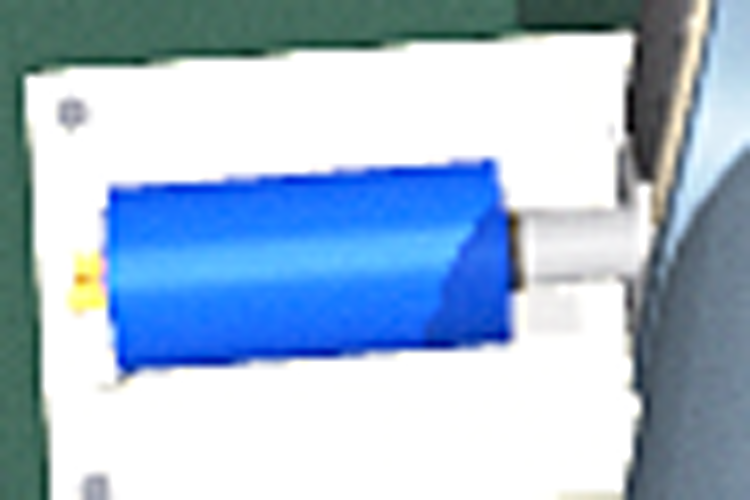

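View pics/c19.png

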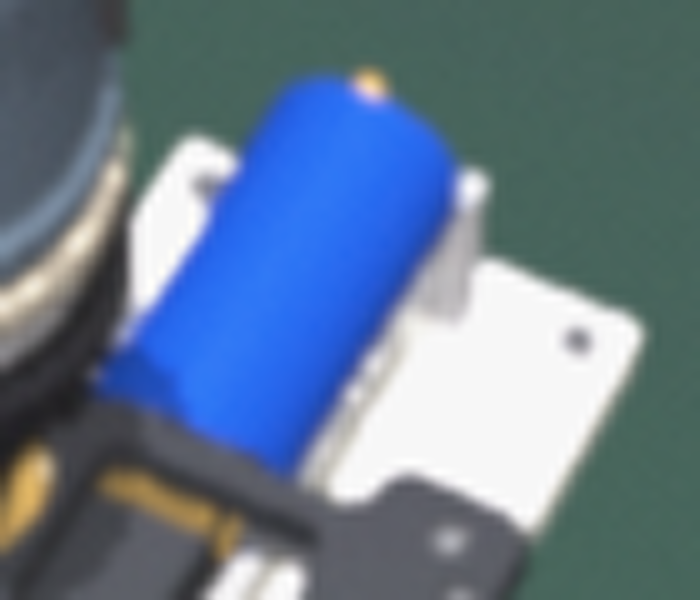

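Call:
arm_command --pt "0 0 0 0" --pt "0 0 0 0" --pt "0 0 0 0" --pt "0 0 0 0" --pt "0 0 10 0" --pt "0 0 20 0" --pt "0 0 30 0" --pt "0 0 30 0" --pt "0 0 10 0" --pt "0 0 0 0" --fingers 0.3

```text
clock: 38.5
ee_pos: [0.5613, 0.0071, 0.1699]
ee_rot: [2.133, 2.306, 0.002]
wrist_force: [0.2, -0.1, -0.5]
grip_width: 0.0565
```

```bash
python3 - <<'E'
from h import *
S=ctrl.camera("scene"); T=ctrl.camera("top"); print(ctrl.get_obs()["ee_pos"])
c=[]
for C,roi in((T,(150,280,210,330)),(S,(335,100,375,135))):
    k=blobs(red(C["color"]),roi)[0]; (u,v),r=cv2.minEnclosingCircle(k); M=cv2.moments(k); print(u,v,r,M["m10"]/M["m00"],M["m01"]/M["m00"]); c.append((u,v))
print(tri(T,c[0],S,c[1]))
a=cv2.resize(S["color"][185:265,260:350],(675,600),interpolation=2)
cv2.imwrite("pics/c20.png",a)
E
```

```text
[0.56044987 0.0070792  0.16850556]
175.1216278076172 305.93243408203125 7.182504177093506 175.231884057971 305.7971014492754
354.5 122.0 6.020897388458252 354.4414893617021 121.92021276595744
[0.52291109 0.36469739 0.10150886]
```

View pics/c20.png

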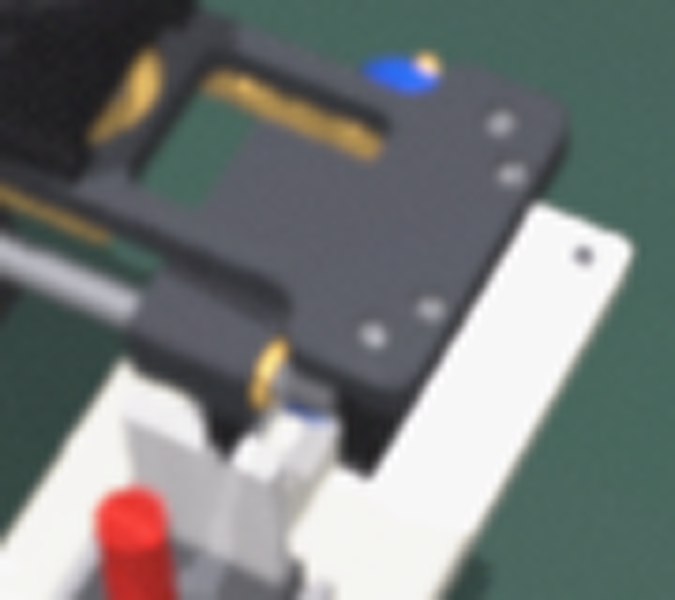

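Call:
arm_command --pt "-4 18 0 0" --pt "-9 34 0 0" --pt "-10 38 0 0" --pt "-10 38 0 0" --pt "-11 40 0 0" --pt "-11 40 0 0" --pt "-11 40 0 0" --pt "-11 40 0 0" --pt "-10 38 0 0" --pt "-8 33 0 0" --fingers -1

```text
clock: 39.85
ee_pos: [0.4639, 0.3686, 0.1684]
ee_rot: [-2.13, -2.308, 0.003]
wrist_force: [0.7, 0.5, -0.6]
grip_width: 0.0007
```

Call:
arm_command --pt "0 0 0 0" --pt "0 0 0 0" --pt "0 0 -10 0" --pt "0 0 -15 0" --pt "0 0 0 0" --pt "0 0 0 0" --pt "0 0 0 0" --pt "0 0 0 0" --pt "0 0 0 0" --pt "0 0 0 0"

```text
clock: 41.1
ee_pos: [0.4662, 0.366, 0.1446]
ee_rot: [-2.133, -2.306, -0.0]
wrist_force: [-0.1, 0.8, -1.2]
grip_width: 0.0004
```

```bash
python3 - <<'E'
from h import *
S=ctrl.camera("scene"); T=ctrl.camera("top"); o=ctrl.get_obs(); print(o["ee_pos"],o["grip_width"])
cv2.imwrite("pics/c21.png",np.hstack([cv2.resize(S["color"][60:260,270:400],(390,600)),cv2.resize(T["color"][230:360,130:220],(400,577))[:600] if 0 else cv2.resize(T["color"][230:370,130:225],(407,600))]))
E
```

```text
[0.46621102 0.36596031 0.14451513] 0.000531344218370715
```

View pics/c21.png

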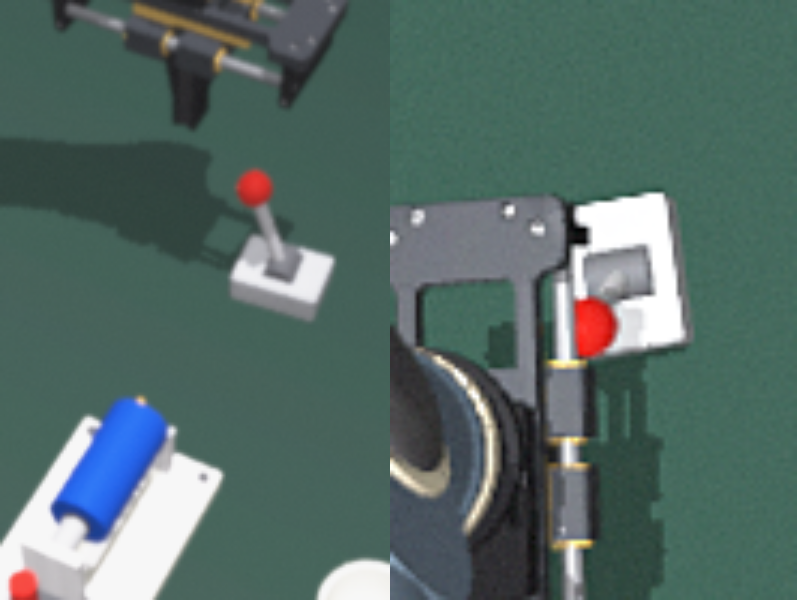

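Call:
arm_command --pt "0 0 -15 0" --pt "0 0 -20 0" --pt "0 0 -15 0" --pt "0 0 -7 0" --pt "0 0 0 0" --pt "0 0 0 0" --pt "4 0 0 0" --pt "6 0 0 0" --pt "6 1 0 0" --pt "6 1 0 0"

```text
clock: 42.45
ee_pos: [0.4889, 0.368, 0.0876]
ee_rot: [2.134, 2.306, 0.001]
wrist_force: [0.2, 0.7, -0.1]
grip_width: 0.0005
```

Call:
arm_command --pt "6 1 0 0" --pt "6 1 0 0" --pt "6 1 0 0" --pt "6 1 0 0" --pt "7 1 0 0" --pt "7 1 0 0" --pt "7 1 0 0" --pt "7 1 0 0" --pt "7 1 0 0" --pt "7 1 0 0"

```text
clock: 43.7
ee_pos: [0.5545, 0.3778, 0.0871]
ee_rot: [-2.133, -2.306, 0.001]
wrist_force: [-0.8, 0.1, -0.4]
grip_width: 0.0006
```

```bash
python3 - <<'E'
from h import *
S=ctrl.camera("scene"); T=ctrl.camera("top"); o=ctrl.get_obs(); print(o["ee_pos"],o["wrist_force"])
cv2.imwrite("pics/c22.png",np.hstack([cv2.resize(S["color"][60:260,270:400],(390,600)),cv2.resize(T["color"][230:370,130:225],(407,600))]))
E
```

```text
[0.55525982 0.37765046 0.08730395] [ 0.47629257  0.32746414 -0.34405651]
```

View pics/c22.png

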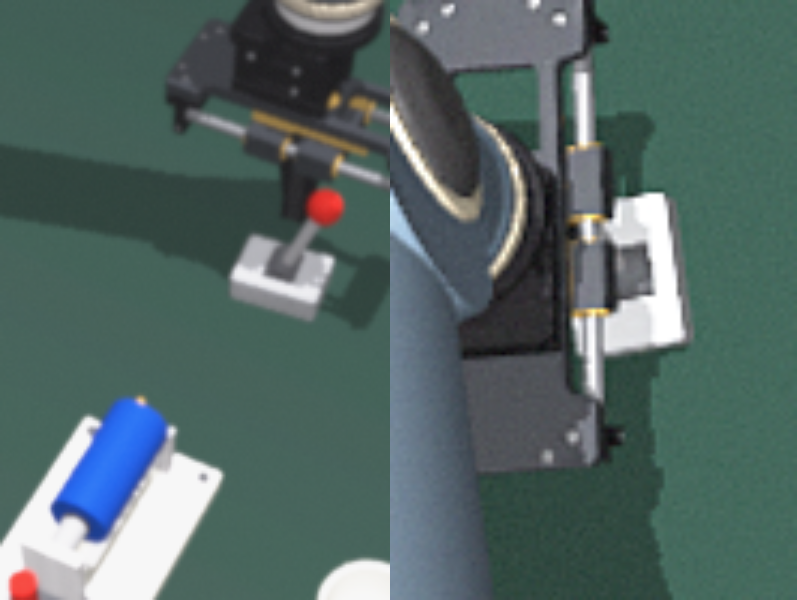

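Call:
arm_command --pt "2 0.3 0 0" --pt "2 0.3 0 0" --pt "2 0.3 0 0" --pt "2 0.3 0 0" --pt "2 0.3 0 0" --pt "0 0 0 0" --pt "0 0 0 0" --pt "0 0 0 0" --pt "0 0 0 0" --pt "0 0 0 0"

```text
clock: 45.05
ee_pos: [0.5644, 0.3795, 0.0876]
ee_rot: [2.133, 2.306, 0.001]
wrist_force: [0.2, -0.6, 0.3]
grip_width: 0.0004
```

Call:
arm_command --pt "-5 0 0 0" --pt "-15 -2 0 0" --pt "-20 -2 10 0" --pt "-20 -2 20 0" --pt "-15 -2 25 0" --pt "-10 0 25 0" --pt "0 0 0 0" --pt "0 0 0 0" --pt "0 0 0 0" --pt "0 0 0 0"

```text
clock: 46.3
ee_pos: [0.4791, 0.371, 0.1665]
ee_rot: [2.134, 2.305, -0.002]
wrist_force: [-0.1, -0.0, -0.1]
grip_width: 0.0004
```

```bash
python3 - <<'E'
from h import *
S=ctrl.camera("scene"); T=ctrl.camera("top"); o=ctrl.get_obs(); print(o["ee_pos"],o["wrist_force"])
c=[]
for C,roi in((T,(150,230,230,330)),(S,(335,90,420,170))):
    k=blobs(red(C["color"]),roi)[0]; (u,v),r=cv2.minEnclosingCircle(k); print(u,v,r); c.append((u,v))
print(tri(T,c[0],S,c[1]),ray(T,*c[0],.092),ray(S,*c[1],.092))
cv2.imwrite("pics/c23.png",np.hstack([cv2.resize(S["color"][60:260,270:400],(390,600)),cv2.resize(T["color"][230:370,130:225],(407,600))]))
E
```

```text
[0.47924667 0.37118324 0.16684242] [ 0.03789003 -0.47657633 -0.84012187]
171.6204833984375 271.1506042480469 6.987037181854248
382.5 131.1666717529297 5.911484718322754
[0.58734181 0.37459676 0.0993291 ] [0.58829853 0.37669258 0.092     ] [0.5847324  0.38141092 0.092     ]
```

View pics/c23.png

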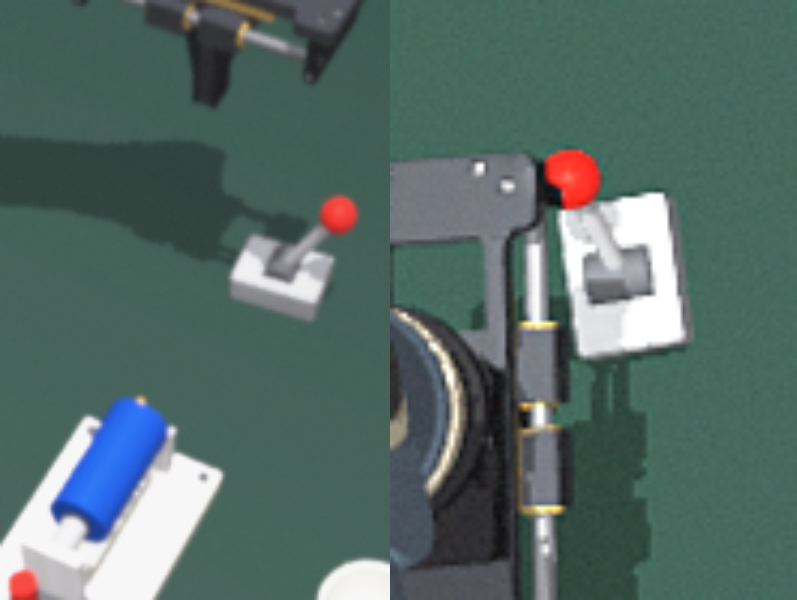

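Call:
arm_command --pt "10 0 -25 0" --pt "15 2 -25 0" --pt "20 2 -20 0" --pt "20 2 -9 0" --pt "10 2 0 0" --pt "5 0.5 0 0" --pt "3 0.4 0 0" --pt "2 0.3 0 0" --pt "2 0.3 0 0" --pt "2 0.3 0 0"

```text
clock: 47.65
ee_pos: [0.5667, 0.3814, 0.0883]
ee_rot: [-2.132, -2.305, 0.004]
wrist_force: [-5.3, 0.0, 3.0]
grip_width: 0.0006
```

Call:
arm_command --pt "1 0.1 0 0" --pt "1 0.1 0 0" --pt "1 0.1 0 0" --pt "1 0.1 0 0" --pt "1 0.1 0 0" --pt "1 0.1 0 0" --pt "0 0 0 0" --pt "0 0 0 0" --pt "0 0 0 0" --pt "0 0 0 0"

```text
clock: 48.9
ee_pos: [0.5671, 0.3815, 0.0881]
ee_rot: [-2.126, -2.301, 0.02]
wrist_force: [-16.6, -4.2, 10.6]
grip_width: 0.0005
```

Call:
arm_command --pt "-7 -1 0 0" --pt "-15 -2 0 0" --pt "-20 -2 10 0" --pt "-20 -2 20 0" --pt "-15 -2 25 0" --pt "-10 0 25 0" --pt "0 0 0 0" --pt "0 0 0 0" --pt "0 0 0 0" --pt "0 0 0 0"

```text
clock: 50.15
ee_pos: [0.4872, 0.3724, 0.1675]
ee_rot: [2.134, 2.305, -0.002]
wrist_force: [-0.3, -0.0, -0.1]
grip_width: 0.0004
```

```bash
python3 - <<'E'
from h import *
S=ctrl.camera("scene"); T=ctrl.camera("top"); o=ctrl.get_obs(); print(o["ee_pos"],o["wrist_force"])
fo=np.array([.554,.1042]); a=np.radians(4.35); X=np.array([np.cos(a),np.sin(a)]); Y=np.array([-np.sin(a),np.cos(a)])
def f(p): q=np.array(p)[:2]-fo; return (1000*np.array([q@X,q@Y])).round(1)
k=blobs(red(T["color"]),(150,230,230,330))[0]; (u,v),r=cv2.minEnclosingCircle(k); print(u,v,r,ray(T,u,v,.092))
hsv=cv2.cvtColor(T["color"],cv2.COLOR_BGR2HSV); m=cv2.inRange(hsv,(100,150,60),(130,255,255))>0
k=blobs(m,(270,250,380,330))[0]; bx=cv2.boxPoints(cv2.minAreaRect(k)); print([f(ray(T,*p,.067)).tolist() for p in bx])
T0=cv2.imread("pics/top0.png"); d=cv2.absdiff(T0,T["color"]).max(2)
for n,(x0,y0,x1,y1) in dict(pot=(285,175,328,218),reel=(405,170,447,212),small=(480,235,510,262)).items(): print(n,np.abs(d[y0:y1,x0:x1]).max(), (d[y0:y1,x0:x1]>40).sum())
cv2.imwrite("pics/c24.png",cv2.resize(T["color"][150:350,140:540],None,fx=2,fy=2))
cv2.imwrite("pics/c24s.png",cv2.resize(S["color"][185:285,260:360],(600,600),interpolation=2))
E
```

```text
[0.4872673  0.37258632 0.16784722] [-0.51978917 -0.46375333  0.66528399]
171.5 270.5 7.106435298919678 [0.58952318 0.37697447 0.092     ]
[[21.0, 56.6], [21.1, -35.5], [-20.4, -35.4], [-20.5, 56.2]]
pot 17 0
reel 15 0
small 17 0
```

View pics/c24.png

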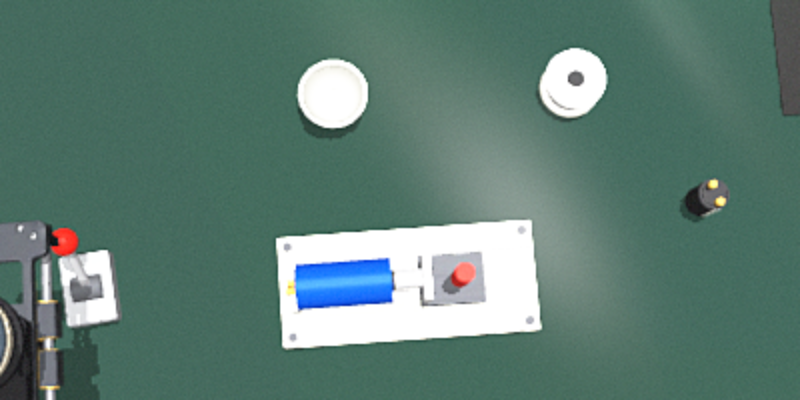

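View pics/c24s.png

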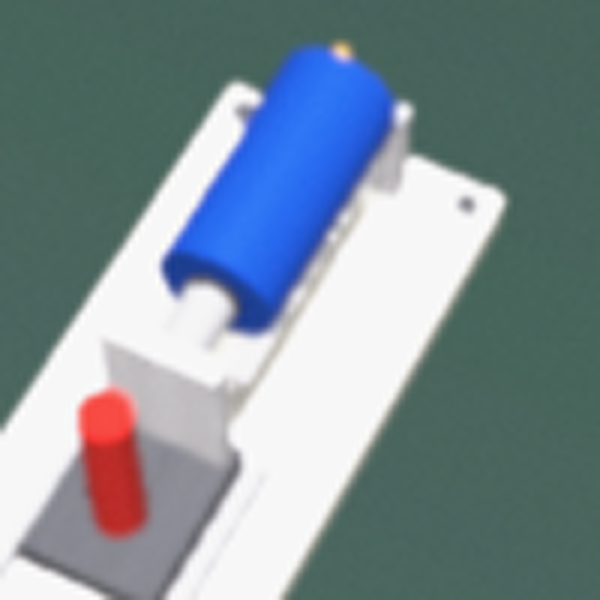

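```bash
python3 -c "
from workcell import ctrl
print(ctrl.hand_in()); print(ctrl.get_obs()['clock'])"
```

```text
the job is handed in; nothing more can be done
None
the job is handed in; nothing more can be done
```

The job is done and was handed in after about 50 s of the 72 s allowed. I pulled the clamp open about 56 mm and tipped the blue can onto its side on the bench, pivoting it in a light grip. I then set it in the V, pushed the clamp home and threw the fan lever. No verdict is reported, so the checks below are my own.

**Last checks**
- **Can:** it lies along the cradle axis, centred within about 0.5 mm. The top view puts its rim at fixture y ≈ 56 mm, and I had estimated the stop face at about 55 ± 2 mm.
- **Clamp:** the pad appears to be against the can's underside in the picture. The clamp stopped moving while the push rose to about 9.5 N, well under the 40 N limit.
- **Lever:** it was pushed until it stopped, at about 17 N.
- **Other things:** the small capacitor, the reel and the pot show no change from the first picture. The gripper is clear of everything.

**What went wrong or disagreed**
- **First tipping try:** the can only slid upright across the bench. It tipped once I gripped it higher, with less force, and pressed down.
- **Can askew in the grip:** it hung about 4° off in yaw. I corrected this before lowering it.
- **First lever push:** by ball travel it reached only about 0.85 rad, so I pushed again to the end stop.
- **Rim position:** the rim being within 3 mm of the stop rests on these estimates and on the clamp going solid. I had no direct measurement of the gap.

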